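Angle a stone strip past the clamp post into its carving bay

ROBOT

A 6-joint arm with a two-finger parallel gripper is mounted at the origin on a cart in front of the work surface, level with it; the furniture and walls round the work are solid. World frame = base frame: x ahead of the robot, y to its left, z up, the work surface at z = 0. Lengths are in mm, angles in degrees, forces in N, time in s.
With the tool pointing down it reaches from about 350 to 850 mm from the base axis. Payload 8.1 kg.
Tool frame: the origin (TCP) lies where the fingers leave the gripper's body, on its centre line; the fingertips stand 73 mm ahead of it and the grasp point (between the pads) lies 54 mm ahead of it; z points along the fingers, y is the line along which they close (so a half turn about z gives the same grasp; the last joint's range is limited). The gripper opens to 85 mm and grips with 20 to 120 N. Pads are 22 mm wide; open, the fingers measure 114 mm over their backs; the gripper's body (76 mm by 85 mm) begins 54 mm behind the grasp point. The pads swing forward as they close: fully open they stand 13 mm farther back than shut.
Start: joints at [-76.455, 7.471, 85.268, -0, 87.261, -4.893], TCP at [189.785, -569.199, 303.892] pointing down, gripper open.
Joint ranges: [-169.43, 169.43], [-51.17, 129.36], [1.28, 143.12], [-76.62, 256.62], [0, 156.53], [-152.29, 152.29]. Speed limits (degrees/s): [136.94, 136.94, 159.86, 180, 180, 180].

INTERFACE

Orientations are given as [roll, pitch, yaw] about the fixed x, y, z axes, in that order (R = Rz(yaw) Ry(pitch) Rx(roll)).
In Python, from bench import sense, optics, r gives the robot as it stands.
- The arm moves only by the tool servo_tool, never from a script. Its argument "plan" is a list that holds one entry, the list of rows, each a list of 5 numbers: the shift along the world's x, y, z in m, then the turn about the world's z in degrees, then the finger opening in m, from 0 to 0.0854. A call has 1 to 10 rows; each row shifts and turns the commanded pose from where the row before left it; what a row does not reach is not made up. A row lasts 1/10 s, in which the tool goes at most 50 mm and 8.59 degrees, less where a joint would pass 70% of its speed; a pose out of reach is approached as far as the arm can. A call is refused whole if a number of a shift passes 0.05 or a number of a turn 8.59, either way. A call with a gripper value outside its range is refused whole. The fingers move at their own pace and stop on an object; "force" is the grip in N (left out, the last holds). Time passes only in rows, so rows that do not move let the fingers close. It gives the time, the measured TCP pose, the force, the opening and the grip force at its end, in the units of the state.
- sense(): the state, without advancing time (a new reading comes with each control period).
- optics.snapshot(name): name is "scene" or "top" or "wrist"; returns a dict with "frame" (480x640x3 uint8, blue, green, red), "fx", "fy", "cx", "cy" (pixels), "dist_coeffs" ([k1, k2, p1, p2, k3] as OpenCV has them; the pictures are not rectified), "cam_to_world" (4x4, takes a point from camera to world coordinates). Camera axes: x right, y down, z forward; pixel columns grow to the right and rows downward; lengths in mm; the calibration is good to about 2 mm. A picture is of the moment at which its call begins. There is no depth.
- r.hand_in(): hands the job in; it is judged then, once.
The state is a dict: "time": time; "joint_pos": joint angles; "qd": joint speeds; "joint_efforts": joint torques, N m; "tool_pos": TCP position; "tcp_rot": TCP orientation; "ft_force": force on the tool from outside, world axes, zero at the start; "wrist_torque": the same for the moment, N m; "finger_gap": finger opening in mm; "grip_force": force on a finger pad.
Only numpy, scipy, OpenCV 4.12 (cv2) and the standard library are available. Lean on these libraries where they do the work, as an engineer would, in place of code of your own. Each camera call takes 0.05 s, during which the arm holds its last target. There are 200 camera calls.

TASK

Load the stone strip that lies on the plywood board into the board's bay by pushing it with the fingertips, never lifting it: the bay is too tight to go in straight, so push the strip's left end in behind the clamp post first, then swing its right end in past the right stop until the strip lies flat against the back fence along its whole length. Then push the clamp's swing arm round with a fingertip until its pad stands over the strip. Leave the tools beside the board where they are.

Things in the scene. Friction and masses are not known exactly. Their poses are not given: they have to be found in the camera images.
- board: Fixed plywood carving board on two bearers, 215x385 mm, top 30 mm above the bench. Origin on its underside below the middle of the back fence's front face; x square to the fence, away from the robot, y left along the fence. Ply: x -185 to +30, y -225 to +160 mm. Wooden fence: front face at x=0, y -131 to +131. Fence and two end stops, all 56 mm above the bench, make the bay: 214 mm long, open to the front.
- left_stop (a point): Corner on the ply where the left stop meets the fence, at x=0, y=+107 mm of the board. The wooden stop's inner face is y=+107, its outer face y=+131; it reaches from the fence to x=-40 mm.
- right_stop (a point): Corner on the ply where the right stop meets the fence, at x=0, y=-107 mm of the board. The wooden stop's inner face is y=-107, its outer face y=-131; it reaches from the fence to x=-34 mm.
- post (a point): Foot of the clamp's upright steel post, on the ply at x=-60, y=+49 mm of the board: 16 mm thick, 42 mm high, the swing arm on top of it. 52 mm clear between post and fence; 148 mm clear along y between post and the right stop's inner face.
- strip: Loose sawn limestone strip, 200 mm long (its y), 30 mm wide (its x), 28 mm high, about 0.4 kg (varies), lying flat on the ply in front of the bay, to the right of the post, roughly parallel to the fence. Origin at the centre of its underside. Home in the bay it is parallel to the board's y with its origin at x=-15 mm of the board.
- strip_left (a point): Centre of the strip's left end face (100 mm along the strip's +y, 14 mm above its underside).
- strip_right (a point): Centre of the strip's right end face (100 mm along the strip's -y, 14 mm above its underside).
- clamp_arm (a joint): Swing arm of the hold-down clamp, turning about the post's upright axis. At 0 the arm points left along the board's +y; it grows clockwise seen from above; at 1.57 it points straight at the fence; it stops at 1.7. Starts near 0 to 0.35. Stays where it is left (about 1 N at the tip moves it). The arm is a 13 mm wide dark steel bar, 74 to 86 mm above the bench, with a round boss of 19 mm diameter 46 mm from the axis.
- clamp_pad (a point): Underside of the rubber pad (18 mm diameter) under the arm's boss, 46 mm from the post's axis, 64 mm above the bench, so it clears the top of the strip (58 mm) by 6 mm. Above the boss stands a screw with a 24 mm cross bar, top 101 mm above the bench.
- chisel: Steel stone chisel, 62x202x20 mm, lying on the bench left of the board; to be left alone. Origin at the centre of its underside.
- wedge: Beech wedge, 34x110x26 mm, lying right of the board; to be left alone. Origin at the centre of its underside.
- brush: Dust brush, 102x198x16 mm, lying further right of the board; to be left alone. Origin at the centre of its underside.

How it is judged:
By the outcome, as a careful person would: the job done as asked, in the order asked, and still so for the second after the job is handed in, with the robot touching nothing.
It also fails if it takes over 67 s, if anything falls off the work surface, if the arm or the gripper's body presses on something with over 40 N, if the wrist force passes 120 N, or if a joint passes its speed limit or range.

## Working session

There is one attempt and no reset: what is moved stays moved. The work goes in short steps, Python scripts to look and compute and a tool call to move; the robot and the scene stay as the last step left them, time stands still between calls to the robot, and variables do not carry over. Pictures are saved under pics/ and viewed, at most 10 in all, crops included, and the job is handed in when it is done.

Besides the shell and the picture viewer there is one more tool, called after "Emit:" as a command line: name --argument value ..., lists and objects as JSON in quotes. servo_tool: Moves the arm, as the interface text tells. Its arguments: {"type":"object","properties":{"plan":{"type":"array"},"force":{"type":"number"}},"required":["plan"]}

```bash
mkdir -p pics; ls; python3 - <<'E'
from bench import sense, optics, r
import cv2,pickle
print(sense())
for n in ("top","scene"):
    s=optics.snapshot(n); pickle.dump(s,open(f"pics/{n}0.pkl","wb")); cv2.imwrite(f"pics/{n}0.png",s["frame"])
    print(n,{k:(v if k!="frame" else 0) for k,v in s.items()})
E
```

```text
pics
{'time': 0.0, 'joint_pos': array([-7.64560374e+01,  7.51720587e+00,  8.53291666e+01, -4.08932622e-04,
        8.72592074e+01, -4.89083071e+00]), 'qd': array([ 0.02369575,  0.03762242, -0.00333196, -0.07235366, -0.07256715,
       -0.01270243]), 'joint_efforts': array([ 8.20603545e-04, -5.69391382e+01, -5.00548804e+01, -8.32497540e-05,
        1.49643602e-02, -1.38381200e-07]), 'tool_pos': array([ 189.68169874, -568.80328766,  302.82349323]), 'tcp_rot': array([-1.79894770e+02, -8.59452758e-03,  1.84348054e+01]), 'ft_force': array([ 0.42228691,  0.39002626, -0.22532943]), 'wrist_torque': array([ 0.00162652, -0.02582708,  0.03016083]), 'grip_force': 0.0, 'finger_gap': 85.56745442387694}
top {'frame': 0, 'fx': 600.3085532334516, 'fy': 600.3085532334516, 'cx': 310.354090925532, 'cy': 232.00498199272968, 'dist_coeffs': array([-0.15779315,  0.        ,  0.        ,  0.        ,  0.        ]), 'cam_to_world': array([[ 1.51917937e-02, -9.80609287e-01,  1.95383305e-01,
         2.41276840e+02],
       [-9.99852456e-01, -1.64652402e-02, -4.89507093e-03,
        -5.41575716e+01],
       [ 8.01718506e-03, -1.95280113e-01, -9.80714741e-01,
         1.68808103e+03],
       [ 0.00000000e+00,  0.00000000e+00,  0.00000000e+00,
         1.00000000e+00]])}
scene {'frame': 0, 'fx': 560.0435053827041, 'fy': 560.0435053827041, 'cx': 311.4129073443711, 'cy': 242.40052013041273, 'dist_coeffs': array([-0.13879456,  0.        ,  0.        ,  0.        ,  0.        ]), 'cam_to_world': array([[ 8.82475376e-01, -3.43176264e-01,  3.21663275e-01,
         1.15626615e+02],
       [-4.70251744e-01, -6.58288863e-01,  5.87808702e-01,
        -9.18960270e+02],
       [ 1.00253578e-02, -6.69989422e-01, -7.42302948e-01,
         1.12658002e+03],
       [ 0.00000000e+00,  0.00000000e+00,  0.00000000e+00,
         1.00000000e+00]])}
```

View pics/top0.png

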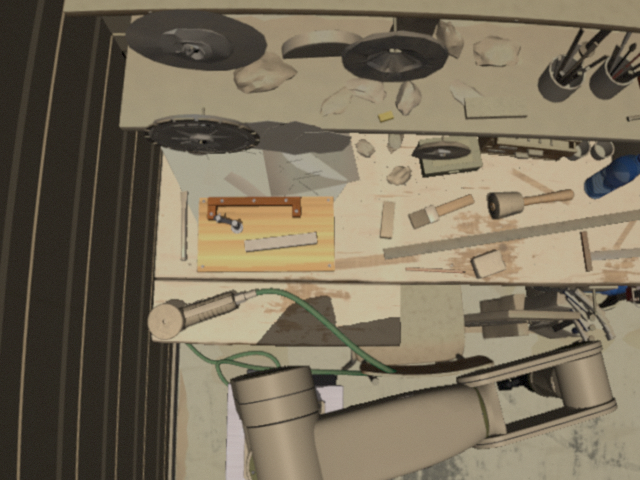

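View pics/scene0.png

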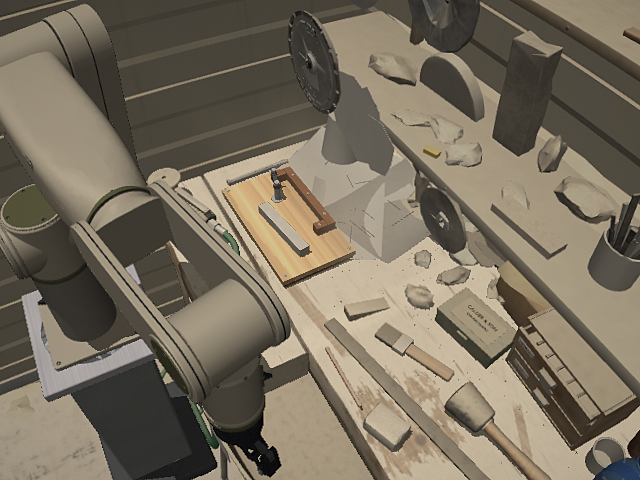

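The top view shows the ply spanning about (198,198)–(334,272), the fence from (208,200) to (300,200), the strip from (245,245) to (317,238), the post near (237,226) and the arm reaching to (218,217). The scene view agrees: the strip runs (263,205)–(305,250), with the post at (278,195).

```bash
cat > h.py <<'E'
import numpy as np, cv2, pickle
def ray(s,px):
    K=np.array([[s["fx"],0,s["cx"]],[0,s["fy"],s["cy"]],[0,0,1]])
    u=cv2.undistortPoints(np.float64(px).reshape(-1,1,2),K,np.array(s["dist_coeffs"])).reshape(-1,2)
    T=s["cam_to_world"]; d=np.c_[u,np.ones(len(u))]@T[:3,:3].T
    return T[:3,3],d
def onplane(s,px,z):
    o,d=ray(s,px); return (o+d*((z-o[2])/d[:,2])[:,None])[:,:2]
def proj(s,P):
    K=np.array([[s["fx"],0,s["cx"]],[0,s["fy"],s["cy"]],[0,0,1]])
    M=np.linalg.inv(s["cam_to_world"])
    return cv2.projectPoints(np.float64(P).reshape(-1,1,3),cv2.Rodrigues(M[:3,:3])[0],M[:3,3],K,np.array(s["dist_coeffs"]))[0].reshape(-1,2)
def big(m):
    c,_=cv2.findContours(m.astype(np.uint8),cv2.RETR_EXTERNAL,cv2.CHAIN_APPROX_NONE)
    return max(c,key=cv2.contourArea)
def rect(s,c,z):
    p=onplane(s,c.reshape(-1,2),z); (x,y),(w,h),a=cv2.minAreaRect(p.astype(np.float32))
    # angle of long axis relative to world y (ccw +)
    b=cv2.boxPoints(((x,y),(w,h),a)); e=max(b[1]-b[0],b[2]-b[1],key=lambda v:v@v); e=e*np.sign(e[1])
    return np.round([x,y,max(w,h),min(w,h),np.degrees(np.arctan2(-e[0],e[1]))],1)
def masks(f):
    hsv=cv2.cvtColor(f,cv2.COLOR_BGR2HSV).astype(int); H,S,V=hsv[...,0],hsv[...,1],hsv[...,2]
    return dict(ply=(H>10)&(H<25)&(S>110)&(V>150), fence=((H<12)|(H>172))&(S>110)&(V>40)&(V<160),
                strip=(S<75)&(V>110), dark=(V<90)&(S<110))
E
python3 - <<'E'
from h import *
s=pickle.load(open("pics/top0.pkl","rb")); f=s["frame"]
m=masks(f); roi=np.zeros(f.shape[:2],bool); roi[190:280,190:345]=1
for k,z in (("ply",30),("fence",56),("strip",58),("dark",80)):
    mm=m[k]&roi
    if k in("strip","dark"):
        r2=np.zeros_like(roi); r2[205:262,205:328]=1; mm&=r2
    c=big(mm); print(k,cv2.boundingRect(c),rect(s,c,z), mm.sum())
for p in((220,225),(281,241),(215,201),(250,200),(239,226)): print(p,f[p[1],p[0]],cv2.cvtColor(f[p[1]:p[1]+1,p[0]:p[0]+1],cv2.COLOR_BGR2HSV))
cv2.imwrite("pics/c0.png",cv2.resize(f[190:280,190:345],None,fx=5,fy=5,interpolation=cv2.INTER_NEAREST))
E
```

```text
ply (217, 197, 116, 37) [618.8  39.2 328.4 101.2   2.6] 4559
fence (252, 197, 3, 3) [661.3 101.    6.3   3.9  28.4] 31
strip (244, 232, 73, 20) [537.7  20.1 199.3  32.8   7.8] 956
dark (218, 217, 14, 7) [591.7 173.9  35.7  15.1  -4.9] 86
(220, 225) [102 155 197] [[[ 17 123 197]]]
(281, 241) [149 171 187] [[[ 17  52 187]]]
(215, 201) [ 46  88 144] [[[ 13 174 144]]]
(250, 200) [ 44  82 135] [[[ 13 172 135]]]
(239, 226) [69 72 76] [[[13 23 76]]]
```

View pics/c0.png

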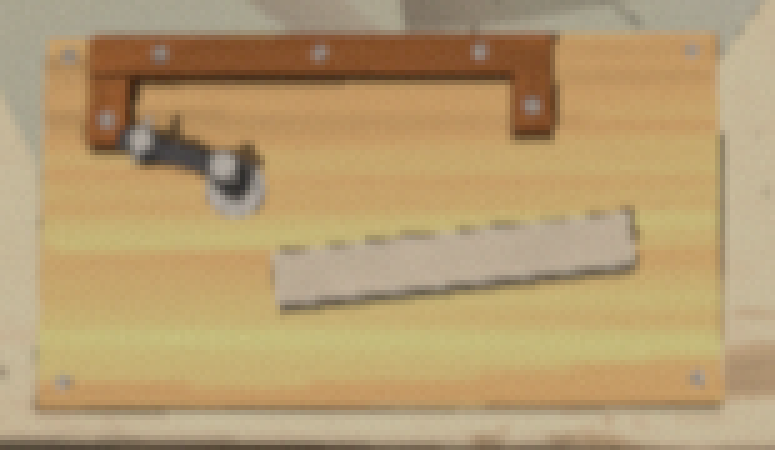

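The crop gives the fence's inner corners at about (133,80) and (512,80), and the stop tips at (130,150) and (512,137). The post foot is near (237,190), the arm points up-left to (140,138), and the strip's left end sits just right of the post.

```bash
python3 - <<'E'
from h import *
s=pickle.load(open("pics/top0.pkl","rb")); f=s["frame"]
c2=lambda a:190+(np.array(a)+.5)/5-.5
def c2(a): a=np.array(a,float); return (a+.5)/5-.5+190
print("ply",onplane(s,c2([(46,36),(720,36),(722,408),(36,408)]),30).round(1).tolist())
ft=onplane(s,c2([(133,80),(512,80),(130,150),(512,137),(90,36),(556,36)]),56); print("fence",ft.round(1).tolist())
hsv=cv2.cvtColor(f,cv2.COLOR_BGR2HSV).astype(int)
m=(hsv[...,1]>100)&(hsv[...,0]>8)&(hsv[...,0]<28); roi=np.zeros_like(m); roi[190:280,192:340]=1
hull=cv2.convexHull(big(m&roi)); print("hull",rect(s,hull,30))
fm=(hsv[...,1]>140)&(hsv[...,2]<165)&roi; print("fence rect",rect(s,big(fm),56))
sc=pickle.load(open("pics/scene0.pkl","rb"))
# board pose from ply corners + fence corners by least squares
B=np.array([(30,160),(30,-225),(-185,-225),(-185,160),(0,107),(0,-107),(-40,107),(-34,-107)],float)
W=np.r_[onplane(s,c2([(46,36),(720,36),(722,408),(36,408)]),30),ft[:4]]
bm,wm=B.mean(0),W.mean(0); U,_,V=np.linalg.svd((B-bm).T@(W-wm)); R=(U@V).T; t=wm-R@bm
a=np.degrees(np.arctan2(R[1,0],R[0,0])); print("board",t,a,"res",(W-(B@R.T+t)).round(1).tolist())
np.save("board.npy",[t[0],t[1],a])
st=rect(s,big(masks(f)["strip"]&(np.indices(m.shape)[0]>228)&(np.indices(m.shape)[0]<256)&(np.indices(m.shape)[1]>240)&(np.indices(m.shape)[1]<325)),58)
print("strip board frame",R.T@(st[:2]-t),st[4]-a)
g=lambda x,y,z:[*(R@[x,y]+t),z]
P=proj(sc,[g(0,107,56),g(0,-107,56),g(-185,-225,30),g(-60,49,86)]); print("scene px",P.round())
v=sc["frame"].copy()
for p in P: cv2.circle(v,tuple(int(q) for q in p.round()),1,(0,0,255),-1)
cv2.imwrite("pics/v0.png",cv2.resize(v[150:300,210:370],None,fx=4,fy=4))
E
```

```text
ply [[669.0, 258.5], [675.1, -127.2], [461.5, -129.9], [454.7, 253.1]]
fence [[637.5, 202.9], [640.9, -9.8], [597.3, 202.7], [608.2, -10.5], [662.6, 228.5], [666.7, -34.0]]
hull [586.3  64.5 381.9 170.3   0.9]
fence rect [634.   97.8 261.4  60.8   2.4]
board [640.71233214  97.06837648] 1.0321961366524781 res [[1.2, 0.9], [0.4, 0.2], [1.7, 1.3], [1.8, -0.6], [-1.3, -1.1], [-1.8, 0.1], [-1.5, -0.6], [-0.5, 0.0]]
strip board frame [-104.38214367  -75.10019728] 6.767803863347522
scene px [[285. 173.]
 [321. 219.]
 [280. 282.]
 [275. 184.]]
```

View pics/v0.png

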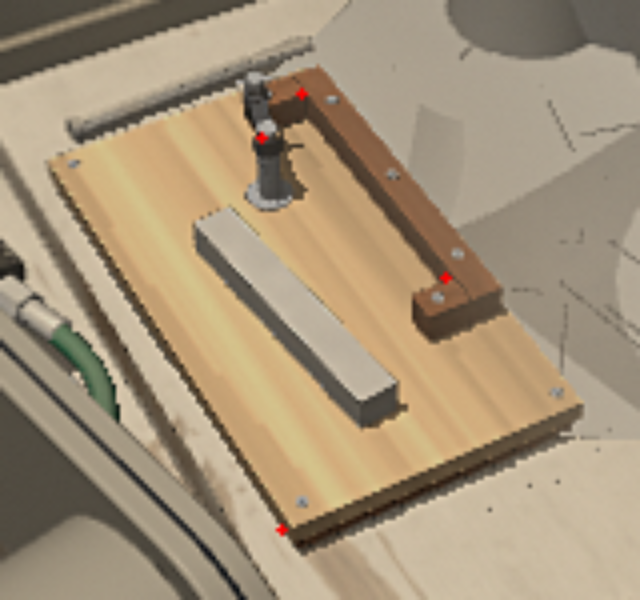

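The projected board frame lands on the real fence corners and post in the scene view, within about 2 mm. In the board frame the strip is at (-104,-75), yaw +6.8°. I'll move to its front.

Emit:
servo_tool --plan '[[[0.0218,0.0433,-0.007,-1.74,0],[0.0218,0.0433,-0.007,-1.74,0],[0.0218,0.0433,-0.007,-1.74,0],[0.0218,0.0433,-0.007,-1.74,0],[0.0218,0.0433,-0.007,-1.74,0],[0.0218,0.0433,-0.007,-1.74,0],[0.0218,0.0433,-0.007,-1.74,0],[0.0218,0.0433,-0.007,-1.74,0],[0.0218,0.0433,-0.007,-1.74,0],[0.0218,0.0433,-0.007,-1.74,0]]]'

```text
time: 1.1
tool_pos: [408.1, -134.2, 233.5]
tcp_rot: [180.0, -0.0, 1.0]
ft_force: [1.3, -0.2, -0.1]
finger_gap: 0.2
grip_force: 0.0
```

Emit:
servo_tool --plan '[[[0.0218,0.0433,-0.007,0,0],[0.0218,0.0433,-0.007,0,0],[0.0218,0.0433,-0.007,0,0],[0.0218,0.0433,-0.007,0,0],[0,0,0,0,0],[0,0,0,0,0],[0,0,0,0,0]]]'

```text
time: 1.8
tool_pos: [494.6, 36.3, 205.7]
tcp_rot: [180.0, 0.0, 1.0]
ft_force: [-0.0, -0.1, 0.6]
finger_gap: 0.1
grip_force: 0.0
```

Emit:
servo_tool --plan '[[[0,0,-0.04,0,0],[0,0,-0.04,0,0],[0,0,-0.014,0,0],[0,0,0,0,0],[0.006,0,0,0,0],[0.006,0,0,0,0],[0.006,0,0,0,0],[0.006,0,0,0,0],[0.006,0,0,0,0],[0.006,0,0,0,0]]]'

```text
time: 2.8
tool_pos: [531.5, 37.1, 112.1]
tcp_rot: [-180.0, 0.0, 1.1]
ft_force: [-3.1, -0.2, 2.8]
finger_gap: -0.0
grip_force: 1.7
```

Emit:
servo_tool --plan '[[[0.006,0,0,0,0],[0.005,0,0,0,0],[0.004,0,0,0,0],[0,0,0,0,0]]]'

```text
time: 3.2
tool_pos: [546.7, 37.0, 111.9]
tcp_rot: [180.0, -0.1, 1.0]
ft_force: [0.2, -0.1, -0.7]
finger_gap: -0.1
grip_force: 0.0
```

```bash
cat > look.py <<'E'
import sys
from h import *
from bench import sense, optics
tx,ty,a=np.load("board.npy"); tx-=1; R=np.array([[np.cos(np.radians(a)),-np.sin(np.radians(a))],[np.sin(np.radians(a)),np.cos(np.radians(a))]])
t=np.array([tx,ty])
s=optics.snapshot("scene"); f=s["frame"]; n=sys.argv[1]
if len(sys.argv)>2: cv2.imwrite(f"pics/{n}.png",cv2.resize(f[150:300,210:370],None,fx=4,fy=4))
pickle.dump(s,open(f"pics/{n}.pkl","wb"))
hsv=cv2.cvtColor(f,cv2.COLOR_BGR2HSV).astype(int)
# board area polygon in scene, strip top: low saturation, bright
poly=proj(s,[[*(R@p+t),z] for p,z in (((-2,106),56),((-2,-106),56),((-40,-115),56),((-60,-205),45),((-170,-205),45),((-170,20),45),((-75,35),58),((-45,60),58),((-38,106),56))])
pm=np.zeros(f.shape[:2],np.uint8); cv2.fillPoly(pm,[poly.astype(np.int32)],1)
m=(hsv[...,1]<70)&(hsv[...,2]>130)&(pm>0)
c=big(m); q=rect(s,c,58); b=R.T@(q[:2]-t)
print("strip board x,y,yaw",b.round(1),(q[4]-a).round(1),"size",q[2:4])
w=sense(); print("tool board",(R.T@(w["tool_pos"][:2]-t)).round(1),w["tool_pos"].round(1),w["ft_force"].round(1),"t",w["time"])
E
python3 look.py s1 1; python3 - <<'E'
E
```

```text
strip board x,y,yaw [ -70.5 -169.3] -90.5 size [29.2 18.2]
tool board [-94.3 -58.4] [546.5  36.9 111.9] [ 0.4  0.3 -0.2] t 3.25
```

View pics/s1.png

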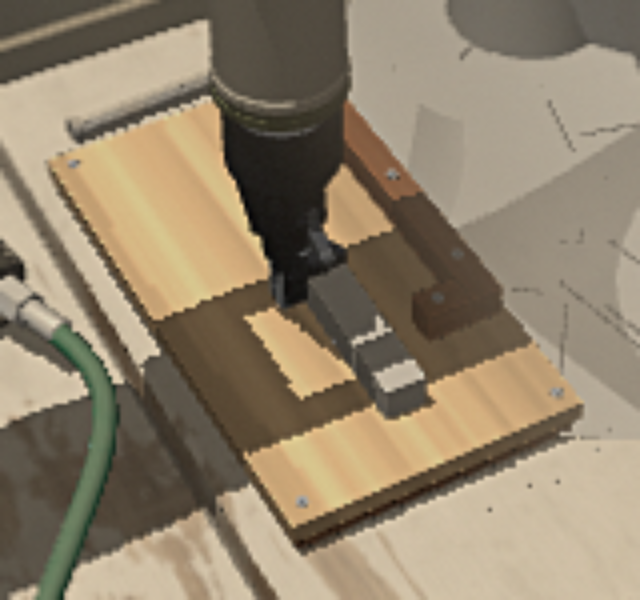

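The gripper is pushing at the strip's front near pixel (290,295) of the crop. It hides the left half, and its shadow covers part of the strip. I'll check the other views.

```bash
python3 - <<'E'
from h import *
from bench import optics
ims=[]
for n in("top","wrist"):
    s=optics.snapshot(n); pickle.dump(s,open(f"pics/{n}1.pkl","wb")); f=s["frame"]
    ims.append(cv2.resize(f[180:280,190:323],(400,300)) if n=="top" else cv2.resize(f,(400,300)))
print(s["cam_to_world"].round(2).tolist())
cv2.imwrite("pics/m1.png",np.hstack(ims))
E
```

```text
[[0.02, -0.95, -0.31, 625.03], [-1.0, -0.02, -0.01, 38.71], [0.0, 0.31, -0.95, 181.92], [0.0, 0.0, 0.0, 1.0]]
```

View pics/m1.png

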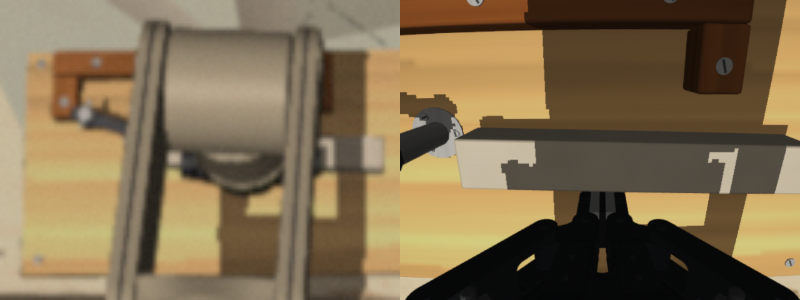

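The wrist view shows the strip clearly. Its front top edge runs about (460,187)→(800,193) in the montage, its left end is at (460,140–187), the post is at the far left and the right stop at (720,65). I'll measure with this view.

```bash
cat > wl.py <<'E'
import sys
from h import *
tx,ty,a=np.load("board.npy"); tx-=1; ca,sa=np.cos(np.radians(a)),np.sin(np.radians(a)); R=np.array([[ca,-sa],[sa,ca]]); t=np.array([tx,ty])
def meas(s):
    f=s["frame"]; hsv=cv2.cvtColor(cv2.medianBlur(f,5),cv2.COLOR_BGR2HSV).astype(int)
    m=((hsv[...,1]<90)&(hsv[...,2]>45)).astype(np.uint8)
    m=cv2.morphologyEx(m,cv2.MORPH_OPEN,np.ones((15,15)))
    c=big(m); x,y,w,h=cv2.boundingRect(c); mm=np.zeros_like(m); cv2.drawContours(mm,[c],-1,1,-1)
    cols=[u for u in range(x+12,x+w-12,4)]
    P=np.array([(u,np.nonzero(mm[:,u])[0].max()+.5) for u in cols],float)
    P=P[P[:,1]<478]; B=(onplane(s,P,58)-t)@R
    # robust line x = p*y+q of the front edge
    k=np.ones(len(B),bool)
    for _ in range(6):
        p,q=np.polyfit(B[k,1],B[k,0],1); k=abs(B[:,0]-p*B[:,1]-q)<max(1.5,1*np.std(B[k,0]-p*B[k,1]-q))
    # ends: contour extreme points along the strip direction on z=58
    C=(onplane(s,c.reshape(-1,2),58)-t)@R; e=np.array([p,1])/np.hypot(p,1)
    n=np.array([-e[1],e[0]]); dist=(C-np.array([q,0]))@n*-1; C2=C[(dist>2)&(dist<28)]
    pr=C2@e; print("bbox",(x,y,w,h),"inliers",k.sum(),len(k))
    fr=np.array([q,0]); fr0=fr-e*(fr@e)   # foot point
    for nm,lim,sg in(("left",pr.max(),-1),("right",pr.min(),1)):
        ctr=fr0+e*(lim+sg*100)+15*np.array([e[1],-e[0]])
        print(nm,"end",(fr0+e*lim+15*np.array([e[1],-e[0]])).round(1),"-> centre",ctr.round(1))
    print("yaw",-np.degrees(np.arctan(p)).round(1),"front edge x at y=-100,0:",round(q-100*p,1),round(q,1))
if __name__=="__main__":
    if sys.argv[1].endswith("pkl"): s=pickle.load(open(sys.argv[1],"rb"))
    else:
        from bench import optics,sense
        s=optics.snapshot("wrist"); pickle.dump(s,open(f"pics/{sys.argv[1]}.pkl","wb")); cv2.imwrite(f"pics/{sys.argv[1]}.png",s["frame"])
        w=sense(); print("tool board",((w["tool_pos"][:2]-t)@R).round(1),w["tool_pos"].round(1),w["tcp_rot"].round(1),w["ft_force"].round(1),"t",w["time"])
    meas(s)
E
python3 wl.py pics/wrist1.pkl
```

```text
bbox (41, 173, 599, 137) inliers 132 144
left end [-65.7  34.3] -> centre [-67.9 -65.6]
right end [ -70.3 -174.3] -> centre [-68.1 -74.3]
yaw -1.2 front edge x at y=-100,0: -83.7 -81.5
```

Emit:
servo_tool --plan '[[[-0.01,0,0,0,0],[0,0.017,0,0,0],[0,0.016,0,0,0],[0.007,0,0,0,0],[0.005,0,0,0,0],[0.005,0,0,0,0],[0.005,0,0,0,0],[0.005,0,0,0,0],[0.003,0,0,0,0],[0,0,0,0,0]]]'

```text
time: 4.35
tool_pos: [566.6, 69.7, 111.9]
tcp_rot: [180.0, -0.0, 1.0]
ft_force: [-0.1, 0.2, 0.6]
finger_gap: 0.2
grip_force: 0.0
```

```bash
python3 wl.py w2
```

```text
tool board [-73.8 -26. ] [566.4  69.8 111.8] [180.  -0.   1.] [ 0.4 -0.1 -0.9] t 4.4
bbox (193, 192, 447, 155) inliers 106 106
left end [-39.4  18.2] -> centre [-55.  -80.6]
right end [ -65.8 -148.2] -> centre [-50.1 -49.4]
yaw -9.0 front edge x at y=-100,0: -73.3 -57.4
```

View pics/w2.png

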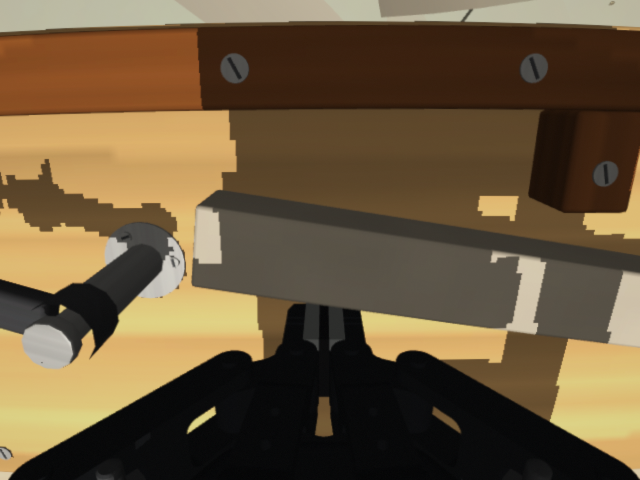

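The wrist view shows the post flange at (145,260), the strip's left end at (195–220,192–285) and the right stop at (585,160). The strip is in the corridor at yaw −9°. One more nudge, then I'll go round to its right end.

Emit:
servo_tool --plan '[[[0.004,0,0,0,0],[0,0,0,0,0],[-0.022,0,0,0,0],[-0.021,0,0,0,0],[0,-0.035,0,-2.1,0],[0,-0.036,0,-2.1,0],[0,-0.035,0,-2.1,0],[0,-0.036,0,-2.1,0],[0,-0.035,0,-2.1,0],[0,0,0,0,0]]]'

```text
time: 5.4
tool_pos: [527.4, -110.9, 112.5]
tcp_rot: [179.9, -0.1, -9.7]
ft_force: [0.7, 0.7, 0.4]
finger_gap: -0.4
grip_force: 0.0
```

```bash
python3 wl.py w3
```

```text
tool board [-116.2 -203.9] [ 527.2 -108.9  112.2] [ 1.8e+02 -1.0e-01 -9.6e+00] [0.2 0.4 0.2] t 5.45
bbox (316, 0, 324, 308) inliers 61 75
left end [ -95.4 -223.2] -> centre [ -85.4 -322.7]
right end [ -85.6 -320.3] -> centre [ -95.6 -220.7]
yaw 5.7 front edge x at y=-100,0: -122.8 -132.8
```

```bash
python3 - <<'E'
p=open("h.py").read()
q=open("wl.py").read()
q=q.replace("    c=big(m);","""    v,u=np.nonzero(m); G=(onplane(s,np.c_[u,v],58)-t)@R
    ok=(G[:,1]>-212)&(G[:,1]<112)&(G[:,0]>-170)&(G[:,0]<3)&~(np.hypot(G[:,0]+67,G[:,1]-49)<16); m[:]=0; m[v[ok],u[ok]]=1
    m=cv2.morphologyEx(m,cv2.MORPH_OPEN,np.ones((9,9))); c=big(m);""")
open("wl.py","w").write(q)
E
python3 wl.py pics/w3.pkl; python3 wl.py pics/w2.pkl
```

```text
bbox (0, 177, 221, 97) inliers 50 50
left end [-56.4 -99.6] -> centre [ -74.3 -198. ]
right end [ -70.8 -178.9] -> centre [-53.  -80.5]
yaw -10.3 front edge x at y=-100,0: -71.8 -53.6
bbox (193, 192, 447, 155) inliers 106 106
left end [-39.4  18.2] -> centre [-55.  -80.6]
right end [ -65.8 -148.2] -> centre [-50.1 -49.4]
yaw -9.0 front edge x at y=-100,0: -73.3 -57.4
```

Emit:
servo_tool --plan '[[[0.021,0,0,0,0],[0.02,0,0,0,0],[0,0,0,0,0],[0.0014,0.0079,0,0,0],[0.0014,0.0079,0,0,0],[0.0014,0.0079,0,0,0],[0.0014,0.0079,0,0,0],[0.0014,0.0079,0,0,0],[0.0014,0.0079,0,0,0],[0,0,0,0,0]]]'

```text
time: 6.45
tool_pos: [576.6, -58.3, 112.0]
tcp_rot: [-180.0, -0.0, -9.4]
ft_force: [-0.1, -0.9, 0.3]
finger_gap: -0.2
grip_force: 0.0
```

```bash
python3 wl.py w4
```

```text
tool board [ -65.9 -154.7] [576.6 -58.8 112. ] [-180.    -0.    -9.4] [ 0.3  0.1 -0.2] t 6.5
bbox (0, 269, 289, 99) inliers 40 67
left end [-44.1 -28.9] -> centre [ -57.8 -128. ]
right end [ -59.7 -141.6] -> centre [-46.  -42.6]
yaw -7.9 front edge x at y=-100,0: -69.0 -55.2
```

```bash
python3 - <<'E'
import wl; from wl import *
s=pickle.load(open("pics/w4.pkl","rb")); f=s["frame"]; hsv=cv2.cvtColor(cv2.medianBlur(f,5),cv2.COLOR_BGR2HSV).astype(int)
for u in range(4,300,24):
    m=(hsv[:,u,1]<90)&(hsv[:,u,2]>45); ii=np.nonzero(m)[0]; ii=ii[(ii>200)&(ii<400)]
    runs=np.split(ii,np.nonzero(np.diff(ii)>3)[0]+1)
    print(u,[(x[0],x[-1],((onplane(s,[(u,x[-1]+.5)],58)[0]-t)@R).round(1).tolist()) for x in runs if len(x)>5])
E
```

```text
4 [(np.int64(269), np.int64(363), [-57.9, -28.3])]
28 [(np.int64(269), np.int64(364), [-59.9, -38.2])]
52 [(np.int64(269), np.int64(365), [-61.8, -47.8])]
76 [(np.int64(269), np.int64(365), [-63.3, -57.5])]
100 [(np.int64(269), np.int64(366), [-65.2, -66.9])]
124 [(np.int64(269), np.int64(366), [-66.7, -76.3])]
148 [(np.int64(269), np.int64(367), [-68.7, -85.5])]
172 [(np.int64(270), np.int64(367), [-70.2, -94.7])]
196 [(np.int64(207), np.int64(228), [-18.6, -119.5]), (np.int64(269), np.int64(366), [-71.3, -103.9])]
220 [(np.int64(269), np.int64(352), [-66.8, -114.6])]
244 [(np.int64(270), np.int64(351), [-67.9, -123.6])]
268 [(np.int64(270), np.int64(358), [-72.5, -131.7])]
292 []
```

Emit:
servo_tool --plan '[[[0.0014,0.0074,0,0,0],[0.0014,0.0074,0,0,0],[0.0014,0.0074,0,0,0],[0.0014,0.0074,0,0,0],[0.0014,0.0074,0,0,0],[0.0014,0.0074,0,0,0],[0,0,0,0,0],[0,0,0,0,0]]]'

```text
time: 7.3
tool_pos: [584.8, -14.6, 111.8]
tcp_rot: [-180.0, 0.0, -9.4]
ft_force: [-0.4, -0.1, 0.0]
finger_gap: -0.3
grip_force: 0.0
```

```bash
python3 - <<'E'
q=open("wl.py").read()
q=q.replace("range(6)","range(8)").replace("    k=np.ones(len(B),bool)\n","    k=np.ones(len(B),bool)\n    best=-1\n    for i in range(0,len(B),3):\n        for j in range(i+8,len(B),3):\n            p,q=np.polyfit(B[[i,j],1],B[[i,j],0],1); kk=abs(B[:,0]-p*B[:,1]-q)<1\n            if kk.sum()>best: best,k=kk.sum(),kk\n")
open("wl.py","w").write(q)
E
python3 wl.py w5
```

```text
tool board [ -57. -111.] [584.7 -14.9 111.7] [-180.     0.    -9.4] [ 0.4 -0.3 -0.1] t 7.35
bbox (0, 269, 288, 111) inliers 45 66
left end [-34.3  13.3] -> centre [-52.2 -85. ]
right end [-54.5 -97.9] -> centre [-36.6   0.5]
yaw -10.3 front edge x at y=-100,0: -70.1 -51.9
```

View pics/w5.png

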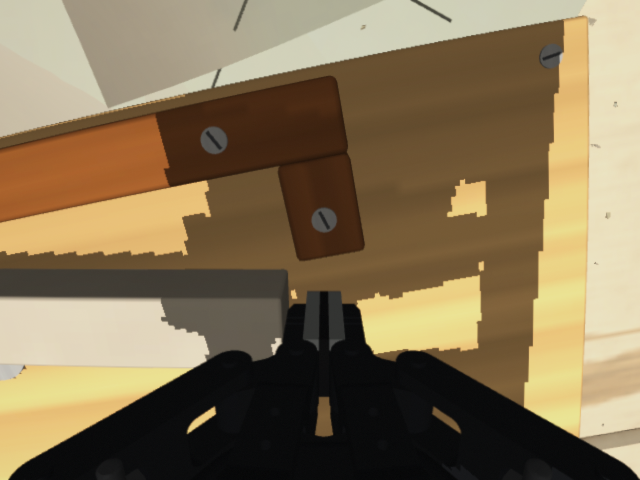

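The strip's right end, at about pixel x=288, is now left of the right stop's inner face, so the left end is behind the post. I'll push a little further, then go round to the front and swing the right end in.

Emit:
servo_tool --plan '[[[0.0007,0.004,0,0,0],[0,0,0,0,0],[0,-0.016,0,0,0],[-0.023,0,0,3.5,0],[-0.023,0,0,3.5,0],[0,0,0,3.5,0],[0,0.024,0,0,0],[0,0.024,0,0,0],[0,0,0,0,0]]]'

```text
time: 8.25
tool_pos: [539.5, 21.9, 112.0]
tcp_rot: [-180.0, -0.0, 1.1]
ft_force: [-0.1, -0.4, 0.5]
finger_gap: 0.1
grip_force: 0.0
```

```bash
python3 wl.py w6
```

```text
tool board [-101.5  -74.3] [539.5  20.9 112. ] [180.   -0.    1.1] [0.1 0.4 0.5] t 8.3
bbox (0, 87, 393, 159) inliers 80 93
left end [-31.2  31.6] -> centre [-48.6 -66.9]
right end [-53.3 -93.1] -> centre [-35.8   5.4]
yaw -10.0 front edge x at y=-100,0: -69.7 -52.0
```

Emit:
servo_tool --plan '[[[0.01,0,0,0,0],[0.009,0,0,0,0],[0.006,0,0,0,0],[0.006,0,0,0,0],[0.006,0,0,0,0],[0.006,0,0,0,0],[0.006,0,0,0,0],[0.004,0,0,0,0],[0,0,0,0,0]]]'

```text
time: 9.2
tool_pos: [593.1, 20.9, 112.0]
tcp_rot: [-180.0, -0.0, 1.0]
ft_force: [0.6, 0.4, 0.0]
finger_gap: -0.1
grip_force: 0.0
```

```bash
python3 wl.py w7
```

```text
tool board [-48.2 -75.3] [592.9  20.9 112. ] [-180.   -0.    1.] [0.  0.2 0.3] t 9.25
bbox (0, 209, 375, 137) inliers 70 88
left end [-23.2  44. ] -> centre [-22. -56.]
right end [-21.6 -92.1] -> centre [-22.7   7.9]
yaw 0.6 front edge x at y=-100,0: -36.5 -37.7
```

Emit:
servo_tool --plan '[[[-0.008,0,0,0,0],[0,0.04,0,0,0],[0,0.04,0,0,0],[0,0,0,0,0],[0.006,0,0,0,0],[0.004,0,0,0,0],[0.003,0,0,0,0],[0.002,0,0,0,0],[0.002,0,0,0,0],[0,0,0,0,0]]]'

```text
time: 10.25
tool_pos: [601.8, 100.2, 111.7]
tcp_rot: [180.0, -0.0, 1.0]
ft_force: [-1.4, 0.5, -0.8]
finger_gap: -0.2
grip_force: 0.3
```

```bash
python3 wl.py w8
```

```text
tool board [-37.9   4. ] [601.7 100.4 111.7] [180.  -0.   1.] [-0.8 -0.6 -0.2] t 10.3
bbox (29, 228, 576, 131) inliers 118 138
left end [-13. 106.] -> centre [-11.8   6. ]
right end [-10.7 -92.6] -> centre [-11.8   7.4]
yaw 0.7 front edge x at y=-100,0: -25.6 -26.8
```

Emit:
servo_tool --plan '[[[0.002,0,0,0,0],[0.002,0,0,0,0],[0,0,0,0,0]]]'

```text
time: 10.6
tool_pos: [604.2, 100.8, 111.6]
tcp_rot: [180.0, 0.2, 1.1]
ft_force: [-9.7, -0.2, 7.1]
finger_gap: 0.1
grip_force: 5.3
```

```bash
python3 wl.py w9
```

```text
tool board [-35.5   4.4] [604.2 100.8 111.6] [180.    0.2   1.1] [-10.4  -0.5   5.7] t 10.65
bbox (29, 234, 578, 123) inliers 119 139
left end [-10.5 106.3] -> centre [-9.8  6.3]
right end [ -9.1 -92.5] -> centre [-9.8  7.5]
yaw 0.4 front edge x at y=-100,0: -24.1 -24.8
```

View pics/w9.png

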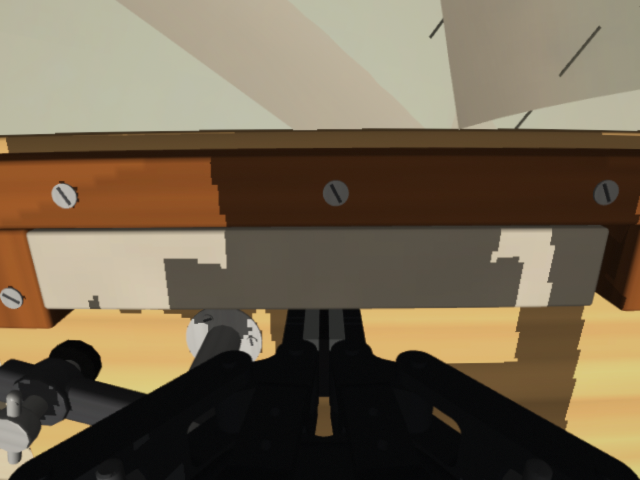

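The strip lies flat along the fence from (30,229) to (605,226), with no wedge-shaped gap, and a 10 N reaction confirms it is seated. The clamp post is at (225,335), with the arm pointing left. I'll back off and go round to the arm.

Emit:
servo_tool --plan '[[[-0.02,0,0,0,0],[-0.02,0,0.01,0,0],[0,0,0.04,0,0],[0,0,0.04,0,0],[-0.005,0.03,0,0,0],[-0.004,0.031,0,0,0],[-0.004,0.031,0,0,0],[0,0,0,0,0],[0,0,0,0,0]]]'

```text
time: 11.55
tool_pos: [552.6, 193.4, 202.1]
tcp_rot: [180.0, -0.1, 1.1]
ft_force: [-0.1, -0.0, 1.2]
finger_gap: -0.2
grip_force: 0.0
```

```bash
python3 - <<'E'
from wl import *
from bench import optics,sense
s=pickle.load(open("pics/top0.pkl","rb")); c=lambda a:(np.array(a,float)+.5)/5-.5+190
for nm,p,z in(("boss screw",(140,135),100),("post cap",(222,163),88)): print(nm,((onplane(s,[c(p)],z)-t)@R).round(1),onplane(s,[c(p)],z).round(1))
print(sense()["tool_pos"],sense()["ft_force"])
w=optics.snapshot("wrist"); pickle.dump(w,open("pics/wa.pkl","wb")); meas(w)
E
```

```text
boss screw [[-41.9  94.4]] [[596.1 190.7]]
post cap [[-55.   50.7]] [[583.9 146.8]]
[552.64489519 193.44581774 202.05432873] [-0.10358397 -0.04825446  1.17849049]
bbox (308, 88, 332, 59) inliers 77 77
left end [-10.9 106.7] -> centre [-10.2   6.7]
right end [ -9.6 -76.1] -> centre [-10.3  23.9]
yaw 0.4 front edge x at y=-100,0: -24.4 -25.1
```

Emit:
servo_tool --plan '[[[0,0,-0.04,0,0],[0,0,-0.022,0,0],[0,0,0,0,0],[0.011,0.001,0,0,0],[0.011,0.001,0,0,0],[0.007,0,0,0,0],[0.007,0,0,0,0],[0.007,-0.001,0,0,0],[0.007,-0.002,0,0,0],[0,0,0,0,0]]]'

```text
time: 12.6
tool_pos: [603.4, 191.4, 140.2]
tcp_rot: [-180.0, -0.1, 1.0]
ft_force: [0.4, 0.4, 0.5]
finger_gap: -0.2
grip_force: 0.0
```

Emit:
servo_tool --plan '[[[0.007,-0.004,0,0,0],[0.006,-0.004,0,0,0],[0.005,-0.005,0,0,0],[0.005,-0.006,0,0,0],[0,0,0,0,0]]]'

```text
time: 13.1
tool_pos: [622.4, 170.6, 138.5]
tcp_rot: [179.8, 0.6, 1.0]
ft_force: [-22.2, -7.6, 11.1]
finger_gap: 0.1
grip_force: 11.9
```

```bash
python3 wl.py wb
```

```text
tool board [-16.1  74. ] [622.3 170.8 138.6] [179.8   0.6   1. ] [-21.5  -7.5  11.7] t 13.15
bbox (245, 256, 395, 62) inliers 62 93
left end [-10.4 106.8] -> centre [-9.8  6.8]
right end [ -9.3 -67.7] -> centre [-9.9 32.3]
yaw 0.4 front edge x at y=-100,0: -24.1 -24.7
```

View pics/wb.png

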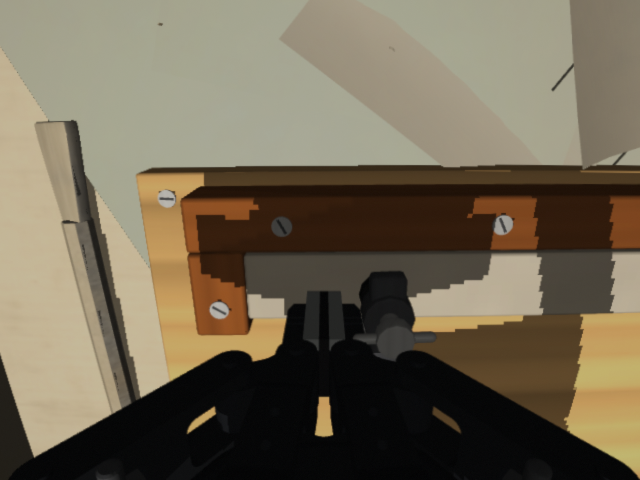

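The wrist view shows the arm swung to point at the fence, with its boss at (388,290) and its cross bar at (355–435,338) against the finger link, which explains the 22 N along −x. I'll back off and measure the arm angle from there.

Emit:
servo_tool --plan '[[[-0.006,0.004,0,0,0],[-0.004,0.01,0,0,0],[0,0.012,0,0,0],[0,0,0.03,0,0],[0,0,0.03,0,0],[-0.02,0,0.02,0,0],[-0.04,0,0.02,0,0],[0,0,0,0,0],[0,0,0,0,0]]]'

```text
time: 14.05
tool_pos: [555.7, 200.0, 241.3]
tcp_rot: [-180.0, -0.2, 1.1]
ft_force: [-0.1, 0.1, -0.4]
finger_gap: 0.1
grip_force: 0.0
```

```bash
python3 wl.py wc; python3 - <<'E'
from wl import *
s=pickle.load(open("pics/wc.pkl","rb"))
tt=t+R@[4,0]
f=s["frame"]; hsv=cv2.cvtColor(f,cv2.COLOR_BGR2HSV).astype(int)
# bare arm bar: dark pixels, back-projected on its top (86), per radius about the post axis, compare with angle
v,u=np.nonzero((hsv[...,2]<75)&(hsv[...,1]<110))
G=(onplane(s,np.c_[u,v],86)-tt)@R-[-60,49]
rr=np.hypot(*G.T); ph=np.arctan2(G[:,0],G[:,1])
for lo in(12,18,24,30,36,42,48,54):
    k=(rr>lo)&(rr<lo+6)&(ph>-0.3)&(ph<2.3)
    if k.sum()>5: print(lo,k.sum(),"phi pct 10/50/90",np.percentile(ph[k],[10,50,90]).round(2))
for ph0 in(1.2,1.4,1.57,1.7):
    b=np.array([-60+46*np.sin(ph0),49+46*np.cos(ph0)]); print(ph0,proj(s,[[*(R@b+tt),86]]).round())
print("post top px",proj(s,[[*(R@[-60,49]+tt),86]]).round())
E
```

```text
tool board [-81.8 104.1] [556.  199.6 240.5] [-1.8e+02 -1.0e-01  1.1e+00] [ 0.7  0.2 -0.4] t 14.1
bbox (413, 98, 219, 48) inliers 48 49
left end [-10.3  49.2] -> centre [ -9.6 -50.8]
right end [ -9.3 -92.7] -> centre [-10.    7.3]
yaw 0.4 front edge x at y=-100,0: -24.3 -25.0
12 405 phi pct 10/50/90 [0.45 1.06 1.67]
18 420 phi pct 10/50/90 [0.74 1.19 1.62]
24 429 phi pct 10/50/90 [0.73 1.25 1.59]
30 341 phi pct 10/50/90 [1.27 1.5  1.77]
36 659 phi pct 10/50/90 [1.07 1.42 1.81]
42 855 phi pct 10/50/90 [0.9  1.29 1.67]
48 1189 phi pct 10/50/90 [0.81 1.27 1.73]
54 1749 phi pct 10/50/90 [0.76 1.36 2.13]
1.2 [[394. 126.]]
1.4 [[410. 122.]]
1.57 [[424. 121.]]
1.7 [[434. 122.]]
post top px [[418. 201.]]
```

Emit:
servo_tool --plan '[[[-0.005,-0.047,0.005,0,0],[-0.005,-0.047,0.005,0,0],[-0.005,-0.047,0.005,0,0],[-0.005,-0.047,0.005,0,0],[-0.005,-0.047,0.005,0,0],[-0.005,-0.047,0.005,0,0],[-0.005,-0.047,0.005,0,0],[-0.005,-0.047,0.005,0,0],[-0.005,-0.047,0.005,0,0],[-0.005,-0.047,0.005,0,0]]]'

```text
time: 15.1
tool_pos: [505.7, -273.7, 289.3]
tcp_rot: [-180.0, 0.0, 1.0]
ft_force: [1.2, -0.8, 0.6]
finger_gap: 0.1
grip_force: 0.0
```

Emit:
servo_tool --plan '[[[-0.01,-0.047,0,0,0],[-0.01,-0.047,0,0,0],[-0.01,-0.047,0,0,0],[-0.01,-0.047,0,0,0],[0,0,0,0,0],[0,0,0,0,0]]]'

```text
time: 15.7
tool_pos: [465.2, -460.8, 288.0]
tcp_rot: [-179.9, 0.1, 0.9]
ft_force: [-0.1, 1.0, -0.2]
finger_gap: -0.1
grip_force: 0.0
```

```bash
python3 - <<'E'
from wl import *
from bench import optics
tt=t+R@[4,0]
for n in("top","scene"):
    s=optics.snapshot(n); pickle.dump(s,open(f"pics/{n}E.pkl","wb")); f=s["frame"]; hsv=cv2.cvtColor(f,cv2.COLOR_BGR2HSV).astype(int)
    v,u=np.nonzero((hsv[...,2]<100)&(hsv[...,1]<90))
    G=(onplane(s,np.c_[u,v],86)-tt)@R; k=(G[:,0]>-80)&(G[:,0]<5)&(G[:,1]>10)&(G[:,1]<105); 
    P=G[k]; r_=np.hypot(*(P-[-60,49]).T); ph=np.arctan2(P[:,0]+60,P[:,1]-49)
    print(n,k.sum(),"centroid",P.mean(0).round(1))
    for lo in range(12,60,8):
        q=(r_>lo)&(r_<lo+8)
        if q.any(): print(" r",lo,q.sum(),"phi mean",ph[q].mean().round(2),ph[q].min().round(2),ph[q].max().round(2))
    # strip edges at top z=58
    m=((hsv[...,1]<75)&(hsv[...,2]>110)).astype(np.uint8); vv,uu=np.nonzero(m); H=(onplane(s,np.c_[uu,vv],58)-tt)@R
    kk=(H[:,0]>-45)&(H[:,0]<4)&(abs(H[:,1])<112); H=H[kk]
    for y0 in(-90,-60,-30,0,30,70,95):
        h=H[abs(H[:,1]-y0)<7,0]; print("  y",y0,"x range",h.min().round(1) if len(h) else None,h.max().round(1) if len(h) else None)
    print("  y range",H[:,1].min().round(1),H[:,1].max().round(1))
E
```

```text
top 107 centroid [-41.  48.]
 r 12 29 phi mean -0.38 -3.09 1.93
 r 20 21 phi mean 1.64 1.18 2.22
 r 28 12 phi mean 1.52 1.33 1.67
 r 36 12 phi mean 1.53 1.34 1.71
 r 44 2 phi mean 1.66 1.63 1.69
 r 52 11 phi mean 1.33 0.35 1.67
  y -90 x range -29.3 -0.6
  y -60 x range -32.1 -0.6
  y -30 x range -32.1 -3.4
  y 0 x range -32.0 -0.5
  y 30 x range -32.0 -3.3
  y 70 x range -34.8 -0.3
  y 95 x range -31.8 -3.1
  y range -93.1 106.1
scene 366 centroid [-38.7  55.2]
 r 12 43 phi mean -0.56 -3.05 3.12
 r 20 44 phi mean -0.12 -3.13 3.08
 r 28 51 phi mean 0.3 -3.09 3.14
 r 36 33 phi mean 0.91 -3.05 3.06
 r 44 29 phi mean 1.16 -0.05 2.49
 r 52 53 phi mean 0.95 -0.14 1.97
  y -90 x range None None
  y -60 x range None None
  y -30 x range None None
  y 0 x range None None
  y 30 x range -3.8 3.6
  y 70 x range -35.9 2.6
  y 95 x range -43.9 -2.0
  y range 23.7 111.8
```

```bash
python3 - <<'E'
from wl import *
s=pickle.load(open("pics/w9.pkl","rb")); f=s["frame"]; hsv=cv2.cvtColor(f,cv2.COLOR_BGR2HSV)
for u in(60,150,300,400,500,590): print(u,[tuple(int(q) for q in hsv[v,u]) for v in range(221,235)])
E
```

```text
60 [(13, 191, 140), (13, 193, 140), (12, 192, 141), (13, 193, 139), (13, 192, 130), (13, 192, 121), (12, 185, 105), (13, 117, 61), (18, 53, 58), (19, 51, 70), (19, 52, 107), (18, 50, 144), (20, 48, 166), (19, 47, 184)]
150 [(12, 189, 140), (13, 190, 141), (13, 191, 140), (13, 190, 134), (13, 191, 128), (12, 187, 117), (12, 164, 95), (14, 69, 63), (21, 52, 64), (20, 50, 91), (19, 49, 129), (19, 50, 159), (20, 49, 176), (20, 46, 193)]
300 [(12, 188, 57), (12, 183, 57), (12, 184, 54), (12, 190, 51), (11, 179, 47), (11, 109, 49), (16, 57, 58), (20, 51, 60), (18, 49, 67), (19, 52, 79), (19, 51, 85), (20, 53, 87), (18, 52, 88), (18, 52, 89)]
400 [(12, 183, 57), (12, 190, 55), (12, 191, 52), (13, 182, 49), (12, 141, 49), (17, 69, 52), (20, 53, 58), (20, 49, 62), (20, 52, 74), (21, 49, 83), (20, 53, 86), (18, 52, 88), (20, 52, 88), (19, 49, 88)]
500 [(12, 183, 57), (12, 189, 54), (12, 184, 50), (13, 172, 46), (15, 109, 47), (18, 55, 56), (21, 51, 65), (19, 52, 78), (18, 53, 86), (19, 52, 94), (20, 52, 98), (20, 53, 102), (20, 53, 105), (20, 54, 109)]
590 [(13, 194, 54), (12, 184, 50), (12, 184, 47), (12, 144, 46), (18, 59, 56), (19, 48, 58), (20, 49, 62), (20, 52, 74), (18, 51, 85), (19, 50, 86), (18, 53, 87), (18, 52, 88), (18, 50, 87), (19, 50, 87)]
```

```bash
python3 -c "
from bench import r; print(r.hand_in())"
```

```text
the job is handed in; nothing more can be done
None
```

The strip is flat against the back fence along its whole length, the clamp arm is at about 1.53 rad with its pad over the strip, the tools were not touched, and I handed the job in at about 16 s; the verdict was not shown.

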